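# Close the cover panel of a microscope's lamp power unit

### The job

First slide the steel spacer sleeve over the upright post of the lamp power unit, let it sit flat on the cover panel and let go of it. Only then turn the quarter-turn fastener on the panel until the groove along its grip lines up with the two index lines on the panel, and press the panel down against its springy seal until it is fully home on the case. Finish while still holding the panel pressed down like this, because it springs up when released; leave the other things on the bench where they are.

Things in the scene. Friction and masses are not known exactly. Their poses are not given: they have to be found in the camera images.
- sleeve: loose plain steel tube, 34 mm outside diameter, 18 mm bore right through, 24 mm high, about 80 g, standing upright on the bench; it may stand in any of three places beside a washer and a plug of the same metal. Origin: centre of the underside; z up along its axis
- unit: lamp power unit, a flat enamelled case fixed to the bench, 200 mm (its x) by 280 mm (its y), top face at 70 mm. Origin: centre of the underside, at bench height; its yaw varies. On top an aluminium cover panel 190 x 264 x 6 mm. Along the unit's y axis, at x = 0: fastener at y = -85 mm, rubber pressing pad at 0, post at +85 mm
- post_top (a point): top end of the fixed upright steel post, 14 mm diameter with a 4 mm taper to 9 mm at the top; it passes freely through the panel. This point is 130 mm above the bench, 42 mm above the top of the raised panel
- post_seat (a point): point on the post's axis at the panel's top face, where the underside of the sleeve comes to rest; 88 mm above the bench while the panel is raised; it moves down with the panel
- fastener (a joint): angle of the quarter-turn fastener, rad, counter-clockwise from above positive. 0: its groove is in line with the two index lines (the unit's x axis); the grip's long direction is the unit's yaw plus this angle. Starts 0.7 to 1.4, stops at -0.3 and 1.6, stays where left (friction 0.06 N m). Well off 0 its key strikes the frame and the panel goes down only about 4 mm
- fastener_grip (a point): middle of the fastener's grip, an upright steel bar 40 mm long, 13 wide, 24 high, a dark groove along its top, on a round foot 42 mm across. The point is on the turning axis, 10 mm below the grip's top, 21 mm above the panel's top face, 109 mm above the bench while the panel is raised. Two dark index lines lie on the panel at either side of the foot
- panel (a joint): how far the cover panel is pressed down, m: 0 raised on its sprung seal, 0.012 fully home on the case (a hard stop). It moves straight down without tipping wherever it is pressed; pushing it takes about 5 N to start and 10 N when fully home, and it springs back when released
- panel_pad (a point): centre of the top of the round rubber pressing pad, 32 mm across and 2 mm proud of the panel, midway between fastener and post; 90 mm above the bench while raised, 78 mm when fully home
- washer: thick steel washer, 44 mm across, 12 mm high, its 10 mm bore too small for the post. Origin: centre of the underside. A bystander, to be left alone
- plug: solid steel plug without a bore, 34 mm across at the foot, 24 mm above, 26 mm high. Origin: centre of the underside. A bystander, to be left alone
- objective: brass microscope objective standing upright, 32 mm across, 44 mm high. Origin: centre of the underside. A bystander, to be left alone
- oil_bottle: small amber bottle, 36 mm across, 70 mm high. Origin: centre of the underside. A bystander, to be left alone
- driver: screwdriver lying on the bench, its handle towards its own -x. A bystander, to be left alone
- slide_box: black box of specimen slides, 85 x 170 x 32 mm. Origin: centre of the underside. A bystander, to be left alone
- dish: shallow glass dish, 90 mm across, 18 mm high. Origin: centre of the underside. A bystander, to be left alone
There are look-alikes about, which are no part of the job. Leave any pink or purple look-alike of the sleeve alone.

How it is judged:
On the way, in this order (a step that is already met when the one before it is completed fails the run):
1. the sleeve sits on the panel round the post and has been let go (horizontal distance between sleeve and post_seat below 0.004 m and z of sleeve in the frame of post_seat below 0.003 m and angle between sleeve's own z axis and vertical below 0.12 rad and contact force between the fingers and sleeve below 0.3 N), for 0.2 s.
2. the fastener's groove is in line with the index lines (value of joint fastener between -0.14 and 0.14 rad), for 0.2 s.
3. the fingers press the panel home against the case (all of step 2 and value of joint panel above 0.01 m and contact force between the fingers and panel above 4 N), for 0.3 s.
At the end, for the whole second after the job is handed in: Fingers press on the panel with more than 4 N and hold it at least 10 of its 12 mm down; fastener within 0.14 rad (8 degrees) of the index lines; sleeve upright round the post, its underside within 3 mm of the panel and its axis within 4 mm of the post's (all of step 3 and horizontal distance between sleeve and post_seat below 0.004 m and z of sleeve in the frame of post_seat below 0.003 m and angle between sleeve's own z axis and vertical below 0.12 rad); the arm keeps its last pose, push and grip.
It fails at once if a bystander was pushed more than 30 mm or knocked over (distance of any of washer, plug, objective, oil_bottle, driver, slide_box, dish from where it was at the start of the episode above 0.03 m or angle between any of washer, plug, objective, oil_bottle, slide_box, dish's own z axis and vertical above 0.6 rad).
It also fails if it takes over 59 s, if anything falls off the work surface, if the arm or the gripper's body presses on something with over 40 N, if the wrist force passes 120 N, or if a joint passes its speed limit or range.

### The arm

A 6-joint arm with a two-finger parallel gripper is mounted at the origin on the work surface. World frame = base frame: x ahead of the robot, y to its left, z up, the work surface at z = 0. Lengths are in m, angles in rad, forces in N, time in s.
With the tool pointing down it reaches from about 0.375 to 0.975 m from the base axis. Payload 3.8 kg.
Tool frame: the origin (TCP) lies midway between the tips of the shut fingers; the grasp point (between the pads) lies 19 mm behind it; z points along the fingers, y is the line along which they close (so a half turn about z gives the same grasp; the last joint's range is limited). The gripper opens to 88 mm and grips with 3 to 60 N. Pads are 18 mm wide; open, the fingers measure 123 mm over their backs; the gripper's body (75 mm by 187 mm) begins 45 mm behind the grasp point.
Start: joints at [1.154, 0.264, 1.604, -0, 1.274, -0.037], TCP at [0.25, 0.627, 0.239] pointing down, gripper open.
Joint ranges: [-2.63, 2.63], [-0.94, 2.18], [0.31, 2.57], [-1.31, 4.45], [0, 2.66], [-2.55, 2.55]. Speed limits (rad/s): [2.57, 2.57, 3.14, 3.14, 3.14, 3.14].

### API

Orientations are given as a rotation vector (axis times angle).
In Python, from cell import manip, inverse_kinematics, cams, order gives the robot as it stands. Calls block until the motion is done:
- manip.move_pose(position, orientation): joint-space move of the TCP to a pose.
- manip.move_linear(position, rate=0.15, rot=None): straight line of the TCP; rot=None keeps the orientation; rate is the mean speed in m/s.
- manip.set_joints(angles): joint-space move.
- manip.set_gripper(opening, force=None): finger opening in m; force is the grip in N (None keeps the last); returns when the fingers have stopped.
- manip.dwell(seconds).
- inverse_kinematics(position, orientation): joint angles nearest the present ones, or None.
- manip.state(): the state.
- cams.capture(name): name is "side" or "top" or "wrist"; returns a dict with "image" (480x640x3 uint8, blue, green, red), "z_map" (480x640 float32, m along the optical axis (not along the pixel's ray), 0 where there is no reading), "intrinsics" (3x3 intrinsics, pixels), "position" and "orientation" of the camera in the world; the wrist camera has in their place "T_tool_cam" (4x4, takes a point from camera to tool coordinates, whose origin is the TCP and whose axes are the flange's). Camera axes: x right, y down, z forward; pixel columns grow to the right and rows downward; lengths in m; the calibration is good to about 2 mm. A picture is of the moment at which its call begins: read the wrist's pose just before it.
A pose or a line that the arm cannot do raises manip.IKError and nothing moves.
- order.close_job(): hands the job in; it is judged then, once.
The state is a dict: "clock": time; "joint_pos": joint angles; "joint_velocities": joint speeds; "tau": joint torques, N m; "tool_pos": TCP position; "tcp_rot": TCP orientation; "contact_force": force on the tool from outside, world axes, zero at the start; "moment": the same for the moment, N m; "gripper_width": finger opening in m; "grasp_force": force on a finger pad.
Only numpy, scipy, OpenCV 4.12 (cv2) and the standard library are available. Lean on these libraries where they do the work, as an engineer would, in place of code of your own. Each camera call takes 0.05 s, during which the arm holds its last target. There are 200 camera calls.

## Working session

There is one attempt and no reset: what is moved stays moved. The work goes in short steps, each a Python script; the robot and the scene stay as the last script left them, time stands still between calls to the robot, and variables do not carry over. Pictures are saved under pics/ and viewed, at most 10 in all, crops included, and the job is handed in when it is done.

```bash
ls; mkdir -p pics; cat > h.py <<'E'
import numpy as np, cv2
from scipy.spatial.transform import Rotation as R
from cell import manip, inverse_kinematics, cams, order
def pose(c, st=None):
    if "T_tool_cam" in c:
        T=np.eye(4);T[:3,:3]=R.from_rotvec(st["tcp_rot"]).as_matrix();T[:3,3]=st["tool_pos"]
        T=T@np.array(c["T_tool_cam"]);return T[:3,:3],T[:3,3]
    o=np.array(c["orientation"],float)
    return (o if o.shape==(3,3) else R.from_rotvec(o).as_matrix()),np.array(c["position"])
def shot(name):
    st=manip.state();c=cams.capture(name);Rm,p=pose(c,st);return c,Rm,p
def ray(c,Rm,p,uv,z):
    uv=np.atleast_2d(np.array(uv,float));K=np.array(c["intrinsics"])
    d=np.c_[uv,np.ones(len(uv))]@np.linalg.inv(K).T@Rm.T
    return p+d*((z-p[2])/d[:,2])[:,None]
def cloud(c,Rm,p):
    z=c["z_map"];v,u=np.mgrid[:z.shape[0],:z.shape[1]];K=np.array(c["intrinsics"])
    q=np.stack([u,v,np.ones_like(u)],-1)@np.linalg.inv(K).T*z[...,None]
    return q@Rm.T+p
def down(yaw): # tool y axis along yaw+90 => tool x at yaw
    return (R.from_euler('z',yaw)*R.from_euler('x',np.pi)).as_rotvec()
E
python3 - <<'E'
from h import *
c,Rm,p=shot("top");cv2.imwrite("pics/top.png",c["image"]);print(c["orientation"],p,c["intrinsics"])
s=manip.state();print(s["tcp_rot"],s["tool_pos"],R.from_rotvec(s["tcp_rot"]).as_matrix())
c,Rm,p=shot("side");cv2.imwrite("pics/side.png",c["image"]);print(p)
E
```

```text
pics
[-2.15484486  2.09434136 -0.21277585] [ 0.24230301 -0.01878537  1.60601264] [[591.53936435   0.         323.14395875]
 [  0.         591.53936435 241.76216547]
 [  0.           0.           1.        ]]
[-0.59288168 -3.08462511  0.00329936] [0.24997314 0.62625831 0.23744718] [[-9.28746418e-01  3.70714573e-01 -8.92444385e-04]
 [ 3.70715634e-01  9.28744339e-01 -1.96769655e-03]
 [ 9.93988817e-05 -2.15833421e-03 -9.99997666e-01]]
[ 0.16239884 -0.96618344  0.87052612]
```

View pics/top.png

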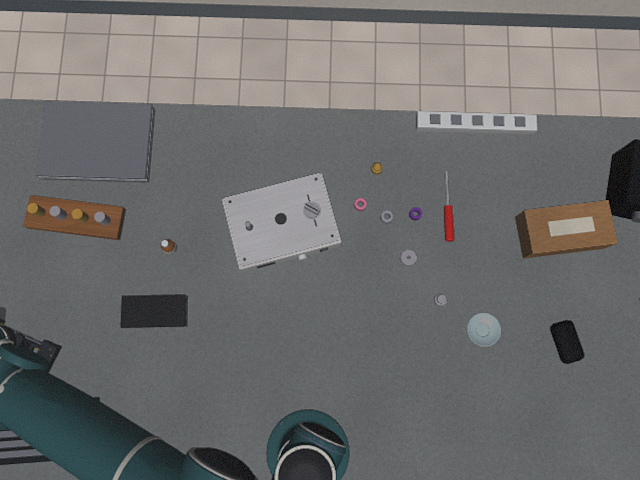

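View pics/side.png

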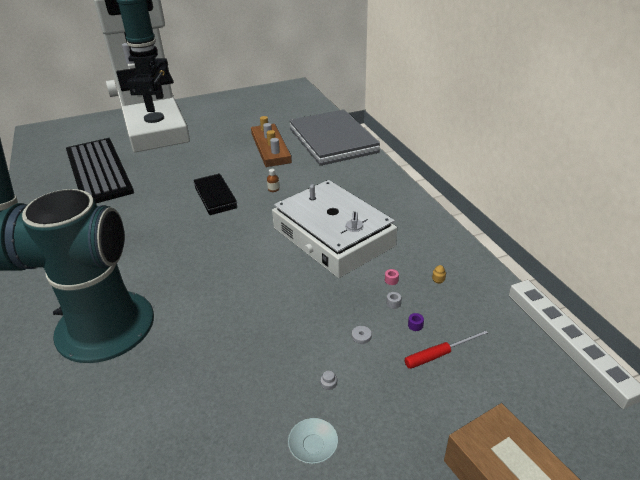

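The top view shows the grey sleeve at (387,216), between the pink (361,204) and purple (416,213) look-alikes. The washer is at (409,257) and the plug at (441,300). On the unit, the post is at (249,226), the pad at (281,219) and the fastener at (312,210). The side view agrees with this.

```bash
python3 - <<'E'
from h import *
c,Rm,p=shot("top")
print("sleeve",ray(c,Rm,p,(387,216.5),.024),"pink",ray(c,Rm,p,(361,204),.024),"purp",ray(c,Rm,p,(416,213),.024),"washer",ray(c,Rm,p,(409,257),.012))
im=c["image"];m=(im.min(2)>150).astype(np.uint8);m[:140]=0;m[290:]=0;m[:,:200]=0;m[:,360:]=0
cn=max(cv2.findContours(m,0,2)[0],key=cv2.contourArea)
r=cv2.minAreaRect(cn);print(r);print(ray(c,Rm,p,cv2.boxPoints(r),.088),ray(c,Rm,p,r[0],.088))
print("pad",ray(c,Rm,p,(281,219),.09),"post",ray(c,Rm,p,(249,226),.13),"fast",ray(c,Rm,p,(312,210),.119))
s=ray(c,Rm,p,(387,216.5),.024)[0]
for z in (.25,.005):
  for yaw in (0,-.3,.3,np.pi-.2,np.pi+.2,-np.pi/2,np.pi/2):
    print(z,yaw,inverse_kinematics([s[0],s[1],z],down(yaw)))
print(cams.capture("wrist")["T_tool_cam"])
E
```

```text
sleeve [[ 0.62465806 -0.20156124  0.024     ]] pink [[ 0.65794257 -0.12949043  0.024     ]] purp [[ 0.6369673  -0.28145412  0.024     ]] washer [[ 0.51555303 -0.26396709  0.012     ]]
((280.77191162109375, 220.27503967285156), (73.08036804199219, 104.70883178710938), 75.34324645996094)
[[ 0.64579184  0.24619616  0.088     ]
 [ 0.72715384 -0.01975691  0.088     ]
 [ 0.53604487 -0.07341885  0.088     ]
 [ 0.45852097  0.18710453  0.088     ]] [[0.59058241 0.08541027 0.088     ]]
pad [[0.59357582 0.08481522 0.09      ]] post [[0.56354884 0.16287123 0.13      ]] fast [[0.61313313 0.00371364 0.119     ]]
0.25 0 [-3.50072043e-01  2.22612847e-01  1.63384099e+00 -4.44089210e-16
  1.28513882e+00  1.22072428e+00]
0.25 -0.3 [-0.35007204  0.22261285  1.63384099  0.          1.28513882  1.52072428]
0.25 0.3 [-0.35007204  0.22261285  1.63384099  0.          1.28513882  0.92072428]
0.25 2.941592653589793 [-0.35007204  0.22261285  1.63384099  0.          1.28513882 -1.72086837]
0.25 3.3415926535897933 [-0.35007204  0.22261285  1.63384099  0.          1.28513882 -2.12086837]
0.25 -1.5707963267948966 N
[... 323 characters left out ...]
86246  1.81893595  0.          0.86879425  0.92072428]
0.005 2.941592653589793 [-3.50072043e-01  4.53862458e-01  1.81893595e+00 -4.44089210e-16
  8.68794249e-01 -1.72086837e+00]
0.005 3.3415926535897933 [-0.35007204  0.45386246  1.81893595  0.          0.86879425 -2.12086837]
0.005 -1.5707963267948966 None
0.005 1.5707963267948966 [-3.50072043e-01  4.53862458e-01  1.81893595e+00 -4.44089210e-16
  8.68794249e-01 -3.50072043e-01]
[[-2.20549902e-04 -9.63284043e-01 -2.68484270e-01  6.86364846e-02]
 [ 9.99999839e-01 -7.18274453e-05 -5.63756059e-04  1.52577968e-04]
 [ 5.23772676e-04 -2.68484351e-01  9.63283903e-01 -1.46073748e-01]
 [ 0.00000000e+00  0.00000000e+00  0.00000000e+00  1.00000000e+00]]
```

```bash
python3 - <<'E'
from h import *
def save(n):
    c,Rm,p=shot("wrist");np.savez(f"{n}.npz",im=c["image"],z=c["z_map"],K=c["intrinsics"],R=Rm,p=p)
    return c["image"]
manip.set_gripper(0.06)
manip.move_pose([.593,.085,.29],down(.296)); manip.dwell(.2)
a=save("unit")
manip.move_pose([.6247,-.2016,.17],down(np.pi/2)); manip.dwell(.2)
b=save("sl")
cv2.imwrite("pics/w1.png",cv2.resize(a,None,fx=1,fy=1));cv2.imwrite("pics/w2.png",b);print(manip.state()["clock"])
E
```

```text
5.1
```

View pics/w1.png

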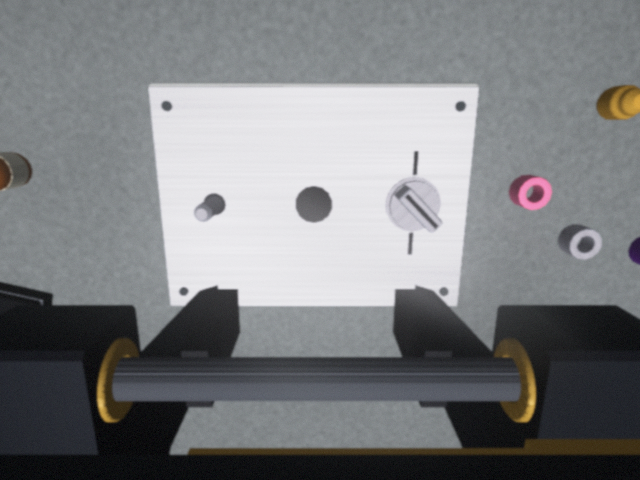

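View pics/w2.png

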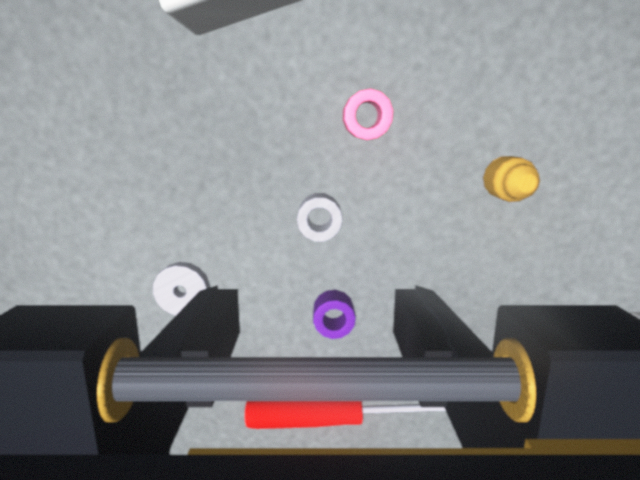

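The first wrist view shows the post top at (204,211), the pad at (314,204) and the fastener groove running from (402,192) to (437,225). In the second, the sleeve's top ring is at (320,219).

```bash
python3 - <<'E'
from h import *
def ld(n):
    d=np.load(n+".npz");return dict(image=d["im"],z_map=d["z"],intrinsics=d["K"]),d["R"],d["p"]
c,Rm,p=ld("sl")
im=c["image"];m=np.zeros((480,640),np.uint8);m[185:250,290:350]=(im.min(2)>185)[185:250,290:350]
cn=max(cv2.findContours(m,0,2)[0],key=cv2.contourArea)
(e,rr)=cv2.minEnclosingCircle(cn);q=cv2.fitEllipse(cn);print(e,rr,q,"sleeve",ray(c,Rm,p,q[0],.024))
P=cloud(c,Rm,p)[185:250,290:350].reshape(-1,3);print("z",np.percentile(P[:,2],[5,50,95,99]));T=P[P[:,2]>.019];print(T.min(0),T.max(0),(T.min(0)+T.max(0))/2)
c,Rm,p=ld("unit");im=c["image"];hsv=im.min(2)
def dark(x0,y0,x1,y1,t,z):
    m=np.zeros((480,640),np.uint8);m[y0:y1,x0:x1]=(hsv<t)[y0:y1,x0:x1]
    cn=max(cv2.findContours(m,0,2)[0],key=cv2.contourArea);q=cv2.minAreaRect(cn);print(q,ray(c,Rm,p,q[0],z));return cn,q
cn,q=dark(285,175,345,235,120,.09)
l1,_=dark(405,145,425,180,120,.088); l2,_=dark(400,228,418,260,120,.088)
a=ray(c,Rm,p,l1[:,0].mean(0),.088)[0];b=ray(c,Rm,p,l2[:,0].mean(0),.088)[0]
print("fast",(a+b)/2,"yaw",np.arctan2(*(a-b)[1::-1]))
P=cloud(c,Rm,p)
for nm,(x0,y0,x1,y1),lo,hi in (("post",(185,190,235,235),.105,.14),("grip",(385,175,450,240),.113,.13)):
    B=P[y0:y1,x0:x1].reshape(-1,3);B=B[(B[:,2]>lo)&(B[:,2]<hi)]
    w=cv2.minAreaRect(B[:,:2].astype(np.float32)*1000);print(nm,len(B),B.mean(0),w)
m=np.zeros((480,640),np.uint8);m[190:230,395:445]=(hsv<110)[190:230,395:445]
cn=max(cv2.findContours(m,0,2)[0],key=cv2.contourArea);g=cv2.boxPoints(cv2.minAreaRect(cn));G=ray(c,Rm,p,g,.119);print("groove",cv2.minAreaRect(cn),G)
cv2.imwrite("pics/crop.png",np.hstack([cv2.resize(im[170:245,x:x+80],None,fx=5,fy=5,interpolation=2) for x in (175,380)]))
E
```

```text
(319.0, 219.5) 23.048959732055664 ((318.91009521484375, 219.61843872070312), (43.782508850097656, 45.04732131958008), 91.57247924804688) sleeve [[ 0.62754037 -0.19798875  0.024     ]]
z [-0.00081431  0.00080244  0.02474149  0.0255472 ]
[ 0.61146935 -0.2149717   0.01902862] [ 0.64448996 -0.13205911  0.31654919] [ 0.62797965 -0.17351541  0.16778891]
((313.5, 203.5), (33.0, 33.0), 90.0) [[0.59749667 0.08918769 0.09      ]]
((415.21319580078125, 162.51522827148438), (2.3511526584625244, 21.089126586914062), 4.085616588592529) [[0.65514503 0.01795813 0.088     ]]
((410.0764465332031, 243.00587463378906), (1.5339301824569702, 18.100374221801758), 4.39870548248291) [[ 0.58831391 -0.00249097  0.088     ]]
fast [0.62163086 0.00760527 0.088     ] yaw 0.2931523070197018
post 397 [0.57417092 0.1685797  0.12394033] ((572.451904296875, 169.9913787841797), (13.45865249633789, 13.867194175720215), 30.6597900390625)
grip 841 [0.62218408 0.00879879 0.1188897 ] ((621.8489990234375, 7.950727462768555), (40.34470748901367, 13.020528793334961), 61.92921447753906)
groove ((421.3128356933594, 211.1761474609375), (41.721580505371094, 2.9556353092193604), 46.73570251464844) [[ 0.62857645  0.02332008  0.119     ]
 [ 0.63055578  0.02227431  0.119     ]
 [ 0.61442248 -0.00789434  0.119     ]
 [ 0.61238082 -0.00686811  0.119     ]]
```

View pics/crop.png

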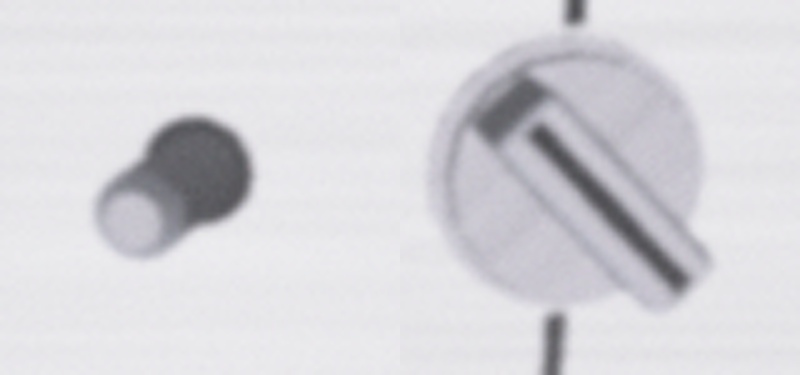

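```bash
python3 - <<'E'
from h import *
x,y=.6277,-.198
manip.move_linear([x,y,.06],rate=.2)
manip.move_linear([x,y,.004],rate=.08)
manip.set_gripper(0.0,force=25);print(manip.state()["gripper_width"],manip.state()["grasp_force"])
manip.move_linear([x,y,.2],rate=.25)
s=manip.state();print(s["gripper_width"],s["tool_pos"],s["clock"])
manip.move_pose([.5727,.1704,.2],down(np.pi/2+.293));manip.dwell(.2)
c,Rm,p=shot("wrist");cv2.imwrite("pics/w3.png",c["image"]);np.savez("w3.npz",im=c["image"],z=c["z_map"],K=c["intrinsics"],R=Rm,p=p)
s=manip.state();print(s["gripper_width"],s["tool_pos"],s["contact_force"],s["clock"])
E
```

```text
0.032631916141247455 25.000178162008524
0.03248983825870982 [ 0.62648579 -0.19758594  0.19798641] 8.1083
0.03274970219751197 [0.57315356 0.16939727 0.19999501] [ 0.00034773  0.14213837 -0.26005012] 9.75
```

View pics/w3.png

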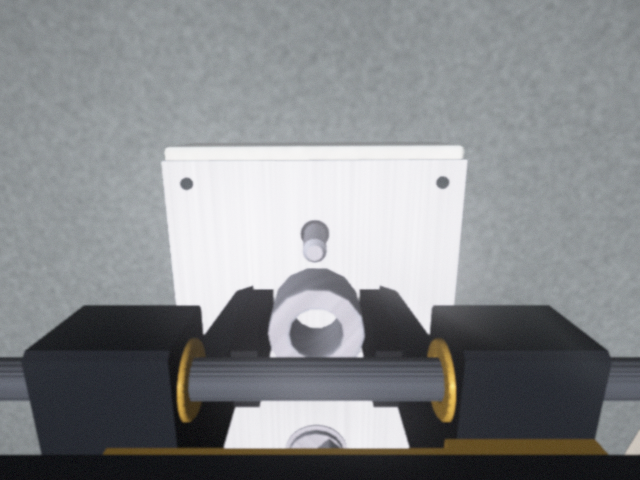

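The sleeve is held upright: its top ring is centred near (317,328) and its bore runs from 291 to 342. The post top is at about (315,252).

```bash
python3 - <<'E'
from h import *
d=np.load("w3.npz");c=dict(image=d["im"],z_map=d["z"],intrinsics=d["K"]);Rm,p=d["R"],d["p"]
P=cloud(c,Rm,p)
B=P[262:358,262:372].reshape(-1,3);print(np.histogram(B[:,2],bins=np.arange(.19,.245,.003)))
T=B[(B[:,2]>.212)&(B[:,2]<.228)];print("ring",len(T),np.median(T[:,2]))
(cx,cy),r=cv2.minEnclosingCircle((T[:,:2]*1000).astype(np.float32));print(cx,cy,r)
ax=R.from_euler('z',np.pi/2+.293).as_matrix()[:2,0]
B=P[225:268,298:333].reshape(-1,3);B=B[(B[:,2]>.1)&(B[:,2]<.14)]
print("post",B[:,2].max(),cv2.minAreaRect((B[:,:2]*1000).astype(np.float32)),B[B[:,2]>.126].mean(0))
print("postray",ray(c,Rm,p,(315,253),.13), "ringray",ray(c,Rm,p,[(291,332),(342,332)],.22).mean(0))
print(manip.state()["tool_pos"],ax)
cv2.imwrite("pics/c3.png",cv2.resize(c["image"][210:370,250:390],None,fx=3.6,fy=3.6,interpolation=2))
E
```

```text
(array([   0,    2,  194,  414,  505,  507,  543,  554,  632, 3398,  957,
        212,   63,    0,    0,    0,    0,    0]), array([0.19 , 0.193, 0.196, 0.199, 0.202, 0.205, 0.208, 0.211, 0.214,
       0.217, 0.22 , 0.223, 0.226, 0.229, 0.232, 0.235, 0.238, 0.241,
       0.244]))
ring 5649 0.21926820568757474
572.757568359375 172.0099334716797 20.19702911376953
post 0.13161541617433747 ((572.2406616210938, 170.94815063476562), (13.603785514831543, 13.883576393127441), 20.245006561279297) [0.57207475 0.17138737 0.12893092]
postray [[0.572471   0.17044322 0.13      ]] ringray [0.57314862 0.17068143 0.22      ]
[0.57315356 0.16939727 0.19999501] [-0.28882567  0.95738171]
```

View pics/c3.png

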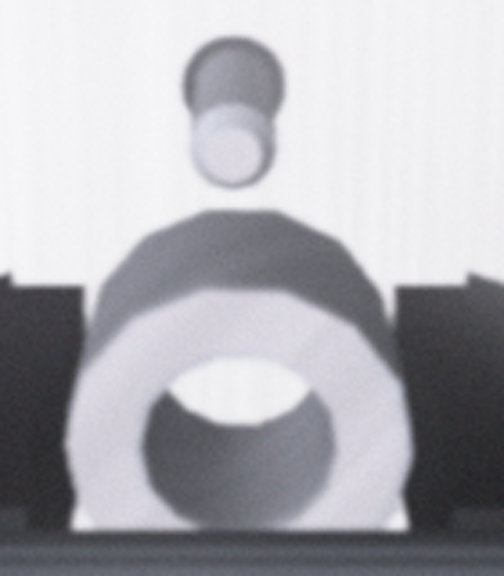

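```bash
python3 - <<'E'
from h import *
x,y=.5720,.1701
manip.move_linear([x,y,.140],rate=.15)
for z in (.128,.120,.105,.096,.0935):
    manip.move_linear([x,y,z],rate=.05)
    s=manip.state();f=s["contact_force"];print(z,np.round(s["tool_pos"],4),np.round(f,1))
    if abs(f[2])>12 or np.hypot(*f[:2])>10: print("STOP");break
print(s["clock"])
E
```

```text
0.128 [0.5719 0.1701 0.1279] [-0.3 -0.2 -0.1]
0.12 [0.5715 0.17   0.1194] [ 0.6 -0.5 -0.2]
0.105 [0.5716 0.17   0.1043] [-0.1 -0.4 -1.6]
0.096 [0.5716 0.17   0.0954] [-0.2  1.1  0.1]
0.0935 [0.5719 0.1701 0.0934] [ 0.   0.5 -0.3]
12.0333
```

```bash
python3 - <<'E'
from h import *
x,y=.5720,.1701
for z in (.0925,.0915):
    manip.move_linear([x,y,z],rate=.04)
    f=manip.state()["contact_force"];print(z,np.round(f,1))
    if f[2]>2: break
manip.set_gripper(.06);manip.dwell(.2)
manip.move_linear([x,y,.2],rate=.2)
# over fastener, fingers across grip
fx,fy=.6219,.0079
manip.move_pose([fx,fy,.2],down(1.081));manip.dwell(.2)
c,Rm,p=shot("wrist");cv2.imwrite("pics/w4.png",c["image"])
P=cloud(c,Rm,p)
B=P.reshape(-1,3);g=B[(abs(B[:,0]-fx)<.03)&(abs(B[:,1]-fy)<.03)&(B[:,2]>.113)&(B[:,2]<.126)]
print("grip",len(g),cv2.minAreaRect((g[:,:2]*1000).astype(np.float32)))
t=B[(np.hypot(B[:,0]-.572,B[:,1]-.17)<.03)&(B[:,2]>.1)&(B[:,2]<.125)];print("sleeve top",len(t),np.median(t[:,2]) if len(t) else 0)
print(manip.state()["tool_pos"],manip.state()["clock"])
E
```

```text
0.0925 [-1.1  0.7 -0.7]
0.0915 [-2.2 -1.   3.5]
grip 1490 ((622.0366821289062, 8.033592224121094), (39.835548400878906, 12.79012680053711), 61.86113357543945)
sleeve top 3076 0.11162429720263436
[0.62159286 0.00946154 0.19987835] 14.9667
```

View pics/w4.png

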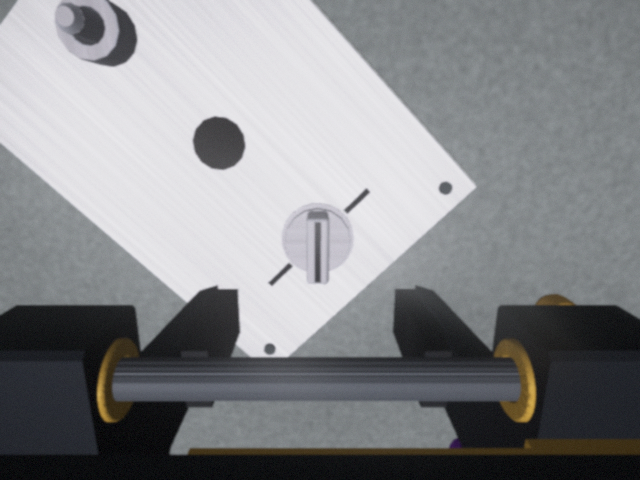

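The sleeve sits round the post (ring near (88,30), top at 112 mm). The grip is centred at (317,245), midway between the fingers and aligned with them.

```bash
python3 - <<'E'
from h import *
fx,fy=.6220,.0080
manip.set_gripper(.04)
manip.move_linear([fx,fy,.130],rate=.15)
manip.move_linear([fx,fy,.100],rate=.06);print(manip.state()["contact_force"])
manip.set_gripper(0,force=25);s=manip.state();print(s["gripper_width"],s["contact_force"])
for a in np.linspace(1.081,.293,6)[1:]:
    manip.move_pose([fx,fy,.100],down(a))
manip.dwell(.3);s=manip.state();print(s["gripper_width"],s["contact_force"],s["moment"],s["tcp_rot"],R.from_rotvec(s["tcp_rot"]).as_matrix()[:2,0])
manip.set_gripper(.04);manip.move_linear([fx,fy,.19],rate=.15)
manip.move_pose([.59,.085,.25],down(.293));manip.dwell(.2)
c,Rm,p=shot("wrist");cv2.imwrite("pics/w5.png",c["image"])
P=cloud(c,Rm,p)
B=P.reshape(-1,3);g=B[(abs(B[:,0]-fx)<.03)&(abs(B[:,1]-fy)<.03)&(B[:,2]>.113)&(B[:,2]<.126)]
print("grip",len(g),cv2.minAreaRect((g[:,:2]*1000).astype(np.float32)))
print(manip.state()["clock"])
E
```

```text
[ 0.15533398 -0.05266556 -0.0990073 ]
0.012544612185792933 [-2.21309682  1.65710976  3.3439383 ]
0.012980791005135797 [-4.03022362  3.65209091  4.74698063] [ 0.37429997  0.84276819 -0.03345107] [-3.10675854e+00 -4.65716931e-01  5.52810104e-04] [0.95604498 0.29321987]
grip 1158 ((621.5825805664062, 7.751508712768555), (40.358856201171875, 13.58171272277832), 16.621501922607422)
20.9833
```

View pics/w5.png

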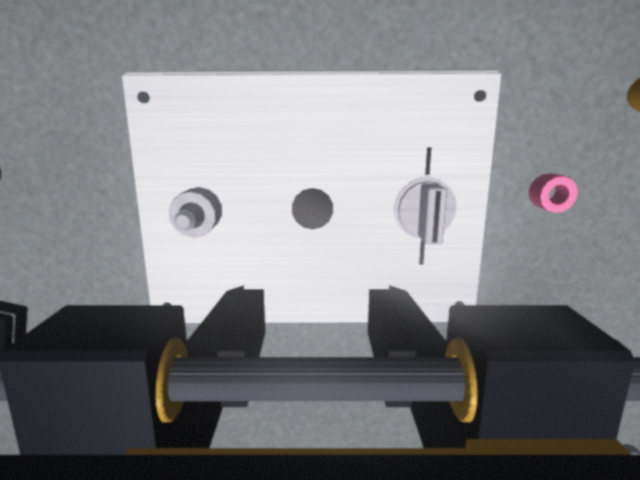

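The groove is now in line with the index lines (16.6° measured against a unit yaw of 16.8°), and the sleeve is still seated at (192,213). The pad is at (313,208). Next I press.

```bash
python3 - <<'E'
from h import *
x,y=.5975,.0890
manip.set_gripper(0,force=20)
manip.move_pose([x,y,.15],down(.293+np.pi/2))
manip.move_linear([x,y,.095],rate=.1)
z=.09
while z>.066:
    manip.move_linear([x,y,z],rate=.03);manip.dwell(.05)
    s=manip.state();f=s["contact_force"][2];print(round(z,4),round(s["tool_pos"][2],4),round(f,1))
    if f>22: break
    z-=.002 if z>.079 else .001
manip.dwell(.6);s=manip.state();print(s["tool_pos"],s["contact_force"],s["clock"])
E
```

```text
0.09 0.0905 1.1
0.088 0.0888 5.3
0.086 0.0869 6.1
0.084 0.085 6.9
0.082 0.0831 7.2
0.08 0.0813 8.6
0.078 0.0795 8.3
0.077 0.0785 8.6
0.076 0.0784 13.8
0.075 0.0784 19.0
0.074 0.0784 24.3
[0.59796407 0.08902642 0.07835721] [-9.75211484 -1.23042482 25.20971957] 27.7417
```

```bash
python3 - <<'E'
from h import *
c,Rm,p=shot("side");cv2.imwrite("pics/s2.png",cv2.resize(c["image"][160:280,260:410],None,fx=4,fy=4,interpolation=2))
B=cloud(c,Rm,p).reshape(-1,3);t=B[(np.hypot(B[:,0]-.572,B[:,1]-.17)<.02)&(B[:,2]>.08)];print(np.histogram(t[:,2],bins=np.arange(.08,.14,.004)))
E
```

```text
(array([0, 2, 1, 0, 0, 0, 0, 0, 0, 0, 0, 0, 0, 0, 0]), array([0.08 , 0.084, 0.088, 0.092, 0.096, 0.1  , 0.104, 0.108, 0.112,
       0.116, 0.12 , 0.124, 0.128, 0.132, 0.136, 0.14 ]))
```

View pics/s2.png

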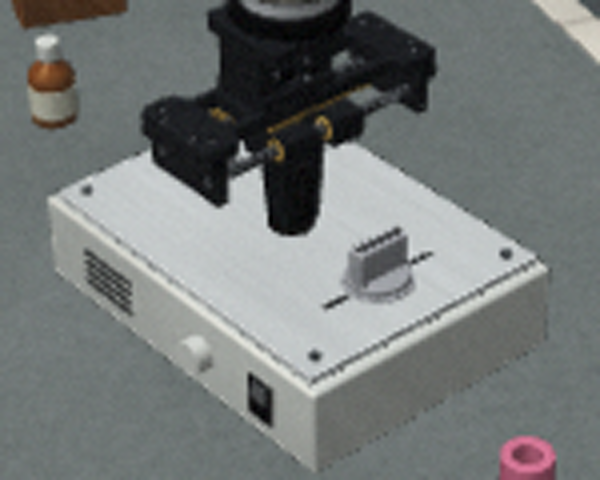

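The side view shows the panel flush and the groove in line, but the gripper hides the sleeve. I'll check the sleeve's height with the wrist camera's depth and hand in if it is right.

```bash
python3 - <<'E'
from h import *
c,Rm,p=shot("wrist");B=cloud(c,Rm,p).reshape(-1,3)
t=B[(np.hypot(B[:,0]-.572,B[:,1]-.17)<.02)&(B[:,2]>.06)&(B[:,2]<.14)];print(np.histogram(t[:,2],bins=np.arange(.06,.14,.004)))
k=t[(t[:,2]>.09)&(t[:,2]<.116)]; z=np.median(k[:,2]) if len(k) else 0
print(len(k),z,manip.state()["contact_force"])
if len(k)>200 and abs(z-.1)<.004: print(order.close_job())
E
```

```text
(array([   0,    0,    0,  627,  999,   62,   60,   64,   79, 3860, 3236,
         45,   61,   61,   69,   81, 1061, 2423,    4,    0]), array([0.06 , 0.064, 0.068, 0.072, 0.076, 0.08 , 0.084, 0.088, 0.092,
       0.096, 0.1  , 0.104, 0.108, 0.112, 0.116, 0.12 , 0.124, 0.128,
       0.132, 0.136, 0.14 ]))
7376 0.099928033136264 [-10.39014558  -1.00780823  24.85078049]
the job is handed in; nothing more can be done
None
```

I handed the job in with the sleeve seated round the post, the fastener lined up with its index lines and the panel held fully home at about 25 N; no verdict was reported back.

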